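# Reset the tripped bench supply through its guarded well

### The arm

A 6-joint arm with a two-finger parallel gripper is mounted at the origin on the work surface. World frame = base frame: x ahead of the robot, y to its left, z up, the work surface at z = 0. Lengths are in m, angles in rad, forces in N, time in s.
With the tool pointing down it reaches from about 0.25 to 0.775 m from the base axis. Payload 4 kg.
Tool frame: the origin (TCP) lies at the very end of the fingers, on their centre line; the grasp point (between the pads) lies 19 mm behind it; z points along the fingers, y is the line along which they close (so a half turn about z gives the same grasp; the last joint's range is limited). The gripper opens to 94 mm and grips with 3 to 60 N. Pads are 16 mm wide; open, the fingers measure 119 mm over their backs; the gripper's body (75 mm by 177 mm) begins 78 mm behind the grasp point.
Start: joints at [-0.103, 0.087, 1.371, -0, 1.684, -0.103], TCP at [0.55, -0, 0.206] pointing down, gripper open.
Joint ranges: [-3.1, 3.1], [-0.76, 2.03], [0.27, 2.55], [-1.08, 4.22], [0.17, 2.65], [-2.57, 2.57]. Speed limits (rad/s): [2.79, 2.79, 3.14, 3.14, 3.14, 3.14].

### API

Orientations are given as [roll, pitch, yaw] about the fixed x, y, z axes, in that order (R = Rz(yaw) Ry(pitch) Rx(roll)).
In Python, from bench import robot, vision gives the robot as it stands.
- The arm moves only by the shell command python3 -m crank 'ROWS'. ROWS is JSON, a list of rows, each a list of 3 entries, a list of its own where there are three numbers: the closure, from 0 (fully open) to 1 (shut), then the shift along the tool's x, y, z in m, then the turn, a rotation vector about the tool's x, y, z in degrees. A call has 1 to 8 rows; each row shifts and turns the commanded pose from where the row before left it, along the tool's axes as they then stand; what a row does not reach is not made up. A row lasts 1/10 s, in which the tool goes at most 50 mm and 8.59 degrees, less where a joint would pass 70% of its speed; a pose out of reach is approached as far as the arm can. A call with a gripper value outside its range is refused whole. The fingers move at their own pace and stop on an object; the grip force is fixed at half the most. Time passes only in rows, so rows that do not move let the fingers close. It gives the time, the measured TCP pose, the force, the opening and the grip force at its end, in the units of the state.
- robot.get_obs(): the state, without advancing time (a new reading comes with each control period).
- vision.snapshot(name): name is "scene" or "side" or "wrist"; returns a dict with "color" (384x512x3 uint8, red, green, blue), "z_map" (384x512 float32, m along the optical axis (not along the pixel's ray), 0 where there is no reading), "fx", "fy", "cx", "cy" (pixels), "dist" ([k1, k2, p1, p2, k3] as OpenCV has them; the pictures are not rectified), "R" (3x3) and "t" (3): a world point X has camera coordinates R X + t. Camera axes: x right, y down, z forward; pixel columns grow to the right and rows downward; lengths in m; the calibration is good to about 2 mm. A picture is of the moment at which its call begins.
- robot.close_job(): hands the job in; it is judged then, once.
The state is a dict: "time": time; "joint_positions": joint angles; "qvel": joint speeds; "joint_torque": joint torques, N m; "tool_pos": TCP position; "ee_rot": TCP orientation; "wrist_force": force on the tool from outside, world axes, zero at the start; "wrist_torque": the same for the moment, N m; "width": finger opening in m; "finger_force": force on a finger pad.
Only numpy, scipy, OpenCV 4.12 (cv2) and the standard library are available. Lean on these libraries where they do the work, as an engineer would, in place of code of your own. Each camera call takes 0.05 s, during which the arm holds its last target. There are 200 camera calls.

### The job

The bench supply with the orange sliding guard has tripped. Using only fingertips, push the orange guard along its rails until it is fully open, reach down into the well and press the sunken red reset key fully down for about half a second, then let it up and push the orange guard fully shut again. Do not lift, tip or shove the box, and leave the blue-guarded supply and everything else on the bench as it is.

Things in the scene. Friction and masses are not known exactly. Their poses are not given: they have to be found in the camera images.
- orange_box: the tripped bench supply: loose off-white box, 110 (x) x 160 (y) x 50 mm high, about 2.4 kg, with orange lines along its long top edges. Origin at the centre of its underside; z up, y along its length. A square well in its top, 48 x 48 mm, is centred 30 mm towards -y. Two rails 8 mm high run along y on the top, inner faces 30 mm either side of the middle.
- orange_well (a point): centre of the mouth of the orange box's well, level with the box's top face. The walls are parallel to the box's sides, the floor is 30 mm below. In the middle sits the red key, a disc 30 mm across whose top at rest is 16 mm below this point.
- orange_ridge (a point): top centre of the ridge on the orange guard. The guard is a plate 56 x 56 x 4 mm on the box's top that slides along box y; across its middle stands the ridge, 44 mm long (box x), 10 mm thick (box y), its top 24.5 mm above the box's top face. It can be pushed from either side.
- orange_guard (a joint): travel of the orange guard in m: 0 = shut, centred over the well (against its stop); 0.060 = fully open, pushed towards the box's +y, well quite clear (against its stop). Sliding friction about 2 N; it stays where it is left. It may start a little open.
- orange_key (a joint): travel of the orange box's sunken red key in m: 0 = up, 0.006 = fully down. Sprung: about 1.2 N to start, 5 N fully down; comes up again by itself when let go.
- blue_box: the other bench supply, to be left alone: loose off-white box, 110 (x) x 160 (y) x 50 mm high, about 2.4 kg, with blue lines along its long top edges. Origin at the centre of its underside; z up, y along its length. A square well in its top, 48 x 48 mm, is centred 30 mm towards -y. Two rails 8 mm high run along y on the top, inner faces 30 mm either side of the middle.
- blue_well (a point): centre of the mouth of the blue box's well, level with the box's top face. The walls are parallel to the box's sides, the floor is 30 mm below. In the middle sits the blue key, a disc 30 mm across whose top at rest is 16 mm below this point.
- blue_ridge (a point): top centre of the ridge on the blue guard. The guard is a plate 56 x 56 x 4 mm on the box's top that slides along box y; across its middle stands the ridge, 44 mm long (box x), 10 mm thick (box y), its top 24.5 mm above the box's top face. It can be pushed from either side.
- blue_guard (a joint): travel of the blue guard in m: 0 = shut, centred over the well (against its stop); 0.060 = fully open, pushed towards the box's +y, well quite clear (against its stop). Sliding friction about 2 N; it stays where it is left. It may start a little open.
- blue_key (a joint): travel of the blue box's sunken blue key in m: 0 = up, 0.006 = fully down. Sprung: about 1.2 N to start, 5 N fully down; comes up again by itself when let go.
- phone: loose smartphone lying screen up, 147 (x) x 71 (y) x 8 mm; origin at the centre of its underside
- driver: loose screwdriver with a yellow handle lying along its x, 160 mm long; origin under its middle
- flux: loose amber flux bottle with a yellow cap, 44 mm across, 85 mm tall; origin at the centre of its underside
- tape: loose roll of yellow tape lying flat, 72 mm across, 18 mm high; origin at the centre of its underside
- tray: loose red parts tray, 90 (x) x 130 (y) x 30 mm; origin at the centre of its underside
- mug: loose white mug, 80 mm across, 95 mm tall, with a handle towards its +y; origin at the centre of its underside

How it is judged:
On the way, in this order (a step that is already met when the one before it is completed fails the run):
1. the orange guard is pushed fully open (beyond 54 of its 60 mm) (value of joint orange_guard above 0.054 m), for 0.1 s.
2. the red key is pressed fully down (beyond 5 of its 6 mm) for 0.3 s (value of joint orange_key above 0.005 m), for 0.3 s.
3. the key is up again and the guard is pushed fully shut (under 5 mm) (value of joint orange_guard below 0.005 m and value of joint orange_key below 0.001 m), for 0.2 s.
At the end, for the whole second after the job is handed in: The orange guard is shut to within 5 mm, the red key is up (within 1 mm), the box stands flat and at rest within 20 mm of where it was, and every bystander is within 20 mm of where it was (all of step 3 and distance of orange_box from where it was at the start of the episode below 0.02 m and angle between orange_box's own z axis and vertical below 0.05 rad and linear speed of orange_box below 0.01 m/s and not (distance of phone from where it was at the start of the episode above 0.02 m) and not (distance of driver from where it was at the start of the episode above 0.02 m) and not (distance of flux from where it was at the start of the episode above 0.02 m) and not (distance of tape from where it was at the start of the episode above 0.02 m) and not (distance of tray from where it was at the start of the episode above 0.02 m) and not (distance of mug from where it was at the start of the episode above 0.02 m)); the robot touches nothing.
It fails at once if the orange box is shoved more than 20 mm, lifted more than 8 mm or tipped by more than 0.1 rad (distance of orange_box from where it was at the start of the episode above 0.02 m or height (world z) of orange_box above 0.008 m or angle between orange_box's own z axis and vertical above 0.1 rad).
It fails at once if the blue supply is meddled with: box moved more than 20 mm, its key pressed by more than 2 mm, or its guard moved more than 8 mm (distance of blue_box from where it was at the start of the episode above 0.02 m or value of joint blue_key above 0.002 m or distance of blue_ridge from where it was at the start of the episode above 0.008 m).
It fails at once if a bystander is moved or lifted by more than 20 mm (distance of any of phone, driver, flux, tape, tray, mug from where it was at the start of the episode above 0.02 m).
It also fails if it takes over 54 s, if anything falls off the work surface, if the arm or the gripper's body presses on something with over 40 N, if the wrist force passes 120 N, or if a joint passes its speed limit or range.

## Working session

There is one attempt and no reset: what is moved stays moved. The work goes in short steps, Python scripts to look and compute and a shell command to move; the robot and the scene stay as the last step left them, time stands still between calls to the robot, and variables do not carry over. Pictures are saved under pics/ and viewed, at most 10 in all, crops included, and the job is handed in when it is done.

```bash
mkdir -p pics; ls; python3 - <<'E'
from bench import robot, vision
import cv2,numpy as np,pickle
o=robot.get_obs(); print(o)
for n in("scene","side"):
    s=vision.snapshot(n); pickle.dump(s,open(n+".pkl","wb")); cv2.imwrite(f"pics/{n}0.png",s["color"][:,:,::-1]); print(n,s["R"],s["t"],s["fx"],s["dist"])
E
```

```text
pics
{'time': 0.0, 'joint_positions': array([-1.03124460e-01,  8.79439955e-02,  1.37222980e+00, -4.49484274e-05,
        1.68360816e+00, -1.03076167e-01]), 'qvel': array([-0.00140847, -0.00026818,  0.00122609, -0.00294507, -0.00028288,
        0.00091327]), 'joint_torque': array([ 1.28542815e-03, -3.40182602e+01, -3.02423716e+01,  7.18220207e-02,
        3.29729996e-02, -1.13141955e-04]), 'tool_pos': array([5.49451701e-01, 2.29279679e-05, 2.04322609e-01]), 'ee_rot': array([-3.13941037e+00, -1.80829245e-04,  1.57074283e+00]), 'wrist_force': array([-0.9284539 , -0.7053246 , -0.17795835]), 'wrist_torque': array([ 0.04855478, -0.01571902,  0.02274962]), 'finger_force': 0.0, 'width': 0.09420167357012628}
scene [[-0.8088721   0.58775299 -0.01650307]
 [ 0.47375189  0.63484488 -0.61035328]
 [-0.34826008 -0.5015161  -0.7919574 ]] [ 0.45743478 -0.22985946  1.98558197] 485.3747607728865 [-0.15995766  0.          0.          0.          0.        ]
side [[ 0.83438611 -0.55088882 -0.01792543]
 [-0.31246431 -0.44597242 -0.83873396]
 [ 0.45405492  0.70542903 -0.54424629]] [-0.47422667  0.24903948  1.15062511] 410.29428701536426 [-0.10527714  0.          0.          0.          0.        ]
```

View pics/scene0.png

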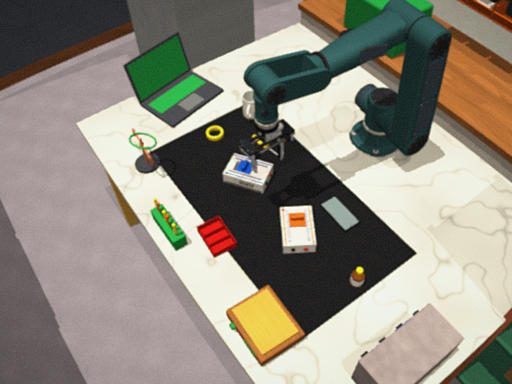

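View pics/side0.png

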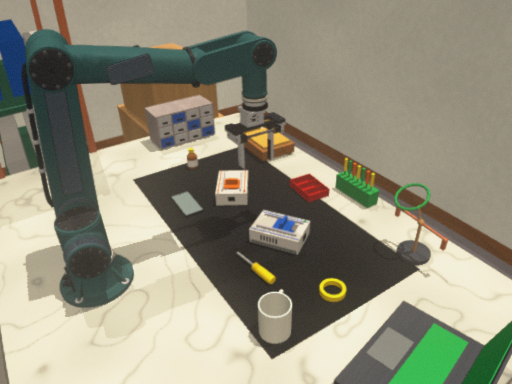

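The scene view shows the orange box near (297,228) with its guard at (297,218), and the blue box near (248,172). The side view shows the orange box near (233,187). Next I'll localise from depth and colour.

```bash
cat > h.py <<'E'
import cv2,numpy as np
def world(s):
    h,w=s["z_map"].shape; v,u=np.mgrid[:h,:w]
    K=np.array([[s["fx"],0,s["cx"]],[0,s["fy"],s["cy"]],[0,0,1.]])
    n=cv2.undistortPoints(np.stack([u,v],-1).reshape(-1,1,2).astype(np.float64),K,np.array(s["dist"])).reshape(h,w,2)
    z=s["z_map"].astype(float)
    return (np.dstack([n*z[...,None],z])-s["t"])@np.asarray(s["R"])   # R^T(c-t)
def rays(s,px,z):   # pixels -> plane z
    K=np.array([[s["fx"],0,s["cx"]],[0,s["fy"],s["cy"]],[0,0,1.]])
    n=cv2.undistortPoints(np.array(px,float).reshape(-1,1,2),K,np.array(s["dist"])).reshape(-1,2)
    R=np.asarray(s["R"]); d=np.c_[n,np.ones(len(n))]@R; c=-R.T@s["t"]
    return c+d*((z-c[2])/d[:,2])[:,None]
def orange(s):
    H=cv2.cvtColor(s["color"],cv2.COLOR_RGB2HSV); return (H[...,0]>5)&(H[...,0]<15)&(H[...,1]>150)&(H[...,2]>120)
E
python3 - <<'E'
from h import *; import pickle
for n,win in(("scene",(195,265,270,330)),("side",(160,215,205,260))):
    s=pickle.load(open(n+".pkl","rb")); X=world(s); a,b,c,d=win
    sub=X[a:b,c:d].reshape(-1,3); m=orange(s)[a:b,c:d].ravel(); val=s["z_map"][a:b,c:d].ravel()>0
    t=sub[val&(abs(sub[:,2]-.052)<.01)]
    print(n,len(t),"toprect",cv2.minAreaRect(t[:,:2].astype(np.float32)),"medz",np.median(t[:,2]))
    o=sub[val&m]; print(" orange n",len(o))
    for lo,hi in((.045,.06),(.066,.08)):
        q=o[(o[:,2]>lo)&(o[:,2]<hi)]; 
        if len(q): print("  ",lo,len(q),q.mean(0),cv2.minAreaRect(q[:,:2].astype(np.float32)))
    # everything near, tall or not
    g=X.reshape(-1,3); gz=s["z_map"].ravel()>0
    print(" corners px", cv2.boxPoints(cv2.minAreaRect(t[:,:2].astype(np.float32))))
E
```

```text
scene 1176 toprect ((0.5533014535903931, 0.1729636937379837), (0.1690083146095276, 0.10789581388235092), 56.91495132446289) medz 0.050689852273177474
 orange n 197
   0.045 141 [0.54446587 0.15857101 0.05450993] ((0.5421687364578247, 0.15711146593093872), (0.055931732058525085, 0.05418529361486435), 57.48178482055664)
   0.066 35 [0.5448958  0.15499391 0.07294019] ((0.5444401502609253, 0.1561734527349472), (0.014050306752324104, 0.03771830350160599), 50.198604583740234)
 corners px [[0.46197116 0.13161021]
 [0.55237293 0.07271167]
 [0.64463174 0.21431717]
 [0.55423    0.2732157 ]]
side 695 toprect ((0.5483426451683044, 0.17509834468364716), (0.16901752352714539, 0.11058519780635834), 56.73485565185547) medz 0.05030146873904748
 orange n 137
   0.045 83 [0.53356767 0.14665444 0.05460735] ((0.5412718057632446, 0.1443970948457718), (0.06910742074251175, 0.0442827008664608), 1.0049322843551636)
   0.066 34 [0.535455   0.15482626 0.0712288 ] ((0.5362308025360107, 0.15516480803489685), (0.008542229421436787, 0.042838212102651596), 59.210941314697266)
 corners px [[0.45575598 0.13476586]
 [0.5482208  0.0741083 ]
 [0.64092934 0.21543083]
 [0.5484645  0.2760884 ]]
```

```bash
python3 -m crank '[[1,[0,0,0],[0,0,8.3]],[1,[0,0,0],[0,0,8.3]],[1,[0,0,0],[0,0,8.3]],[1,[0,0,0],[0,0,8.3]],[1,[0.032,-0.031,0],[0,0,0]],[1,[0.032,-0.031,0],[0,0,0]],[1,[0.032,-0.031,0],[0,0,0]],[1,[0,0,0],[0,0,0]]]'
cat > m.py <<'E'
from h import *; from bench import robot,vision; import sys,pickle
n=sys.argv[1]
C=np.array([.551,.174]); 
s=vision.snapshot("wrist"); pickle.dump(s,open("w.pkl","wb")); cv2.imwrite(f"pics/w{n}.png",s["color"][:,:,::-1])
X=world(s).reshape(-1,3); ok=s["z_map"].ravel()>0; m=orange(s).ravel()
a=np.radians(56.8); 
near=ok&(np.hypot(*(X[:,:2]-C).T)<.11)
t=X[near&(abs(X[:,2]-.0505)<.004)]; print("top",len(t),cv2.minAreaRect(t[:,:2].astype(np.float32)))
for lo,hi in((.05,.06),(.07,.08)):
    q=X[near&m&(X[:,2]>lo)&(X[:,2]<hi)]
    if len(q)>10: print(lo,len(q),q.mean(0),cv2.minAreaRect(q[:,:2].astype(np.float32)))
o=robot.get_obs(); print(o["time"],o["tool_pos"],o["ee_rot"],o["wrist_force"],o["width"])
E
python3 m.py 1
```

```text
time: 0.9
tool_pos: [0.5232, 0.1358, 0.205]
ee_rot: [-3.139, -0.001, 0.998]
wrist_force: [0.3, -0.2, 0.1]
width: 0.0335
finger_force: 0.0
top 13324 ((0.5509350895881653, 0.1745293140411377), (0.16015422344207764, 0.11106156557798386), 56.993526458740234)
0.05 322 [0.52246531 0.15340128 0.05408456] ((0.5440980792045593, 0.16600549221038818), (0.12939147651195526, 0.09333311766386032), 57.72002029418945)
0.07 92 [0.53791304 0.15915295 0.07364814] ((0.5394365191459656, 0.15741068124771118), (0.01027651410549879, 0.0423603281378746), 57.44702911376953)
0.95 [0.52389282 0.13332077 0.20498129] [-3.14090863e+00  6.52464821e-04  9.95810185e-01] [-0.55513861 -0.33730357 -0.60310389] 0.029262940268248373
```

View pics/w1.png

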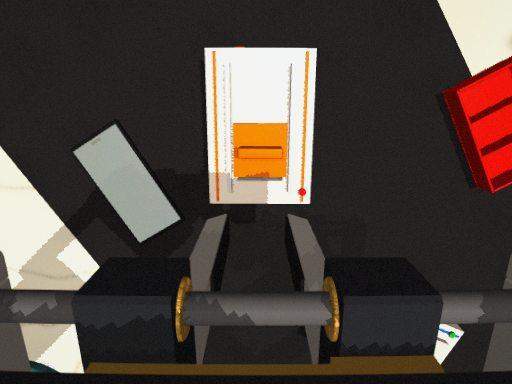

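The wrist view shows the orange guard at (260,150) with its ridge at (260,153), nearest the tool. The tool sits on the box's centre line, about 15 mm short of the ridge face, so I can descend.

```bash
python3 -m crank '[[1,[0,0,0.036],[0,0,0]],[1,[0,0,0.036],[0,0,0]],[1,[0,0,0.036],[0,0,0]],[1,[0,0,0.034],[0,0,0]],[1,[0,0,0],[0,0,0]],[1,[0,0,0],[0,0,0]]]'; python3 -m crank '[[1,[0.005,0,0],[0,0,0]],[1,[0.005,0,0],[0,0,0]],[1,[0.005,0,0],[0,0,0]],[1,[0.005,0,0],[0,0,0]],[1,[0.005,0,0],[0,0,0]],[1,[0,0,0],[0,0,0]]]'
```

```text
time: 1.55
tool_pos: [0.5248, 0.1302, 0.0634]
ee_rot: [-3.141, 0.001, 0.99]
wrist_force: [0.0, -0.2, 0.2]
width: 0.0007
finger_force: 0.0
time: 2.15
tool_pos: [0.539, 0.153, 0.0637]
ee_rot: [3.141, -0.001, 0.992]
wrist_force: [0.8, -0.4, -0.0]
width: 0.0007
finger_force: 0.0
```

```bash
python3 -m crank '[[1,[0.006,0,0],[0,0,0]],[1,[0.006,0,0],[0,0,0]],[1,[0.006,0,0],[0,0,0]],[1,[0.006,0,0],[0,0,0]],[1,[0.006,0,0],[0,0,0]],[1,[0.006,0,0],[0,0,0]]]'; python3 m.py 2; python3 -m crank '[[1,[0.002,0,0],[0,0,0]],[1,[0.002,0,0],[0,0,0]]]'
```

```text
time: 2.75
tool_pos: [0.5582, 0.1829, 0.0634]
ee_rot: [-3.141, 0.0, 0.992]
wrist_force: [-3.1, -1.9, 2.8]
width: 0.0006
finger_force: 1.1
top 17112 ((0.5511299967765808, 0.17457129061222076), (0.1605774313211441, 0.11033285409212112), 56.96089172363281)
0.05 2080 [0.55879086 0.18715089 0.05354527] ((0.5679465532302856, 0.20061993598937988), (0.09019437432289124, 0.09508421272039413), 57.242244720458984)
0.07 1179 [0.56422738 0.19755597 0.07414673] ((0.5650678277015686, 0.19631367921829224), (0.010994018986821175, 0.04337882995605469), 57.12984848022461)
2.8 [0.55875521 0.18355976 0.06337742] [-3.14145080e+00 -9.16667211e-04  9.91921268e-01] [-0.49140141 -0.22011486 -0.00350032] 0.0004904141609322852
time: 3.0
tool_pos: [0.5602, 0.1857, 0.0633]
ee_rot: [-3.141, 0.0, 0.991]
wrist_force: [-2.4, -2.0, 0.5]
width: 0.0003
finger_force: 1.0
```

View pics/w2.png

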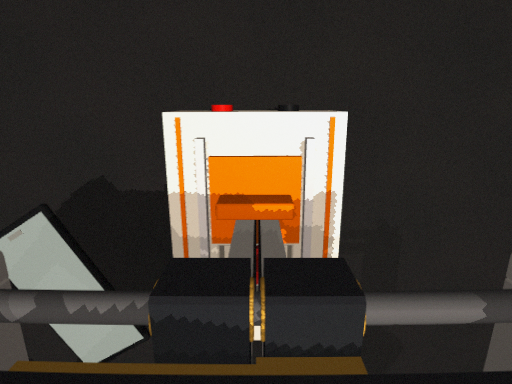

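The wrist view shows the ridge at (256,205), ahead of the fingertips at (258,235). The guard is near its stop at about 56 mm and the box is unmoved. I'll push it home, back off, rise and move over the well.

```bash
python3 -m crank '[[1,[0.001,0,0],[0,0,0]],[1,[0.001,0,0],[0,0,0]],[1,[0,0,0],[0,0,0]]]'; python3 -m crank '[[1,[-0.01,0,0],[0,0,0]],[1,[-0.02,0,-0.005],[0,0,0]],[1,[-0.016,0,-0.005],[0,0,0]],[1,[0,0,0],[0,0,0]],[1,[0,0,0],[0,0,0]]]'; python3 m.py 3;
```

```text
time: 3.3
tool_pos: [0.5606, 0.1863, 0.0633]
ee_rot: [-3.141, 0.003, 0.991]
wrist_force: [-4.1, -3.0, 2.3]
width: 0.0005
finger_force: 2.6
time: 3.8
tool_pos: [0.5368, 0.1488, 0.0741]
ee_rot: [3.14, -0.002, 0.99]
wrist_force: [0.4, 0.8, 0.5]
width: 0.0002
finger_force: 0.0
top 23414 ((0.556470513343811, 0.18309958279132843), (0.14067572355270386, 0.11075597256422043), 56.87586975097656)
0.05 784 [0.54157575 0.16402851 0.05187671] ((0.5558221340179443, 0.1817648708820343), (0.13644097745418549, 0.09500155597925186), 56.84333801269531)
0.07 314 [0.56536571 0.20088213 0.07392218] ((0.5673478841781616, 0.2001459151506424), (0.0096548181027174, 0.04391831159591675), 56.55532455444336)
3.85 [0.53674695 0.14905174 0.07380668] [ 3.14085685e+00 -1.53075875e-03  9.90964936e-01] [0.4411704  0.71273748 0.72101945] 0.0002343005065649391
```

```bash
python3 -m crank '[[1,[-0.001,-0.002,0],[0,0,0]],[1,[0,0,0.012],[0,0,0]],[1,[0,0,0.012],[0,0,0]],[1,[0,0,0.012],[0,0,0]],[1,[0,0,0],[0,0,0]]]'; python3 -m crank '[[1,[0,0,0.003],[0,0,0]],[1,[0,0,0.003],[0,0,0]],[1,[0,0,0.003],[0,0,0]],[1,[0,0,0],[0,0,0]]]'
```

```text
time: 4.35
tool_pos: [0.5322, 0.1489, 0.0343]
ee_rot: [-3.138, 0.004, 0.992]
wrist_force: [-1.2, -0.3, 0.7]
width: 0.0006
finger_force: 0.5
time: 4.75
tool_pos: [0.534, 0.1491, 0.0289]
ee_rot: [-3.142, -0.0, 0.991]
wrist_force: [-2.7, -0.3, 4.0]
width: 0.0004
finger_force: 2.2
```

```bash
python3 -m crank '[[1,[0,0,0.001],[0,0,0]],[1,[0,0,0.001],[0,0,0]],[1,[0,0,0],[0,0,0]],[1,[0,0,0],[0,0,0]],[1,[0,0,0],[0,0,0]],[1,[0,0,0],[0,0,0]],[1,[0,0,0],[0,0,0]]]'
```

```text
time: 5.45
tool_pos: [0.534, 0.1491, 0.0282]
ee_rot: [3.141, -0.0, 0.991]
wrist_force: [-4.2, -0.5, 9.2]
width: 0.0004
finger_force: 4.6
```

Key bottomed (9 N, 5.8 mm travel) for over 0.5 s. Next: up, over the ridge, and down on its far side.

```bash
python3 -m crank '[[1,[0,0,-0.01],[0,0,0]],[1,[0,0,-0.03],[0,0,0]],[1,[0,0,-0.036],[0,0,0]],[1,[0,0,0],[0,0,0]],[1,[0,0,0],[0,0,0]]]'; python3 -m crank '[[1,[0.03,0,0],[0,0,0]],[1,[0.03,0,0],[0,0,0]],[1,[0.028,0,0],[0,0,0]],[1,[0,0,0],[0,0,0]],[1,[0,0,0],[0,0,0]]]'; python3 m.py 4
```

```text
time: 5.95
tool_pos: [0.5351, 0.1491, 0.1035]
ee_rot: [3.139, -0.002, 0.991]
wrist_force: [0.7, 0.3, -0.9]
width: 0.0005
finger_force: 0.0
time: 6.45
tool_pos: [0.5811, 0.2225, 0.1]
ee_rot: [-3.139, 0.003, 0.992]
wrist_force: [-0.5, -0.8, -0.4]
width: 0.0006
finger_force: 0.0
top 8451 ((0.5511452555656433, 0.17497919499874115), (0.16010348498821259, 0.11069387942552567), 57.00157165527344)
0.05 2041 [0.57290448 0.21468106 0.05393633] ((0.5736933946609497, 0.21083959937095642), (0.06207188591361046, 0.09397576749324799), 58.407745361328125)
0.07 89 [0.57839403 0.1947068  0.07395282] ((0.5684040188789368, 0.2013283222913742), (0.009743111208081245, 0.04366688430309296), 52.72489929199219)
6.5 [0.58114809 0.22201127 0.10053064] [-3.13977033e+00  2.96953711e-03  9.91348617e-01] [0.45125936 0.37090626 0.25464615] 0.00047724256345906305
```

```bash
python3 -m crank '[[1,[0,0,0.012],[0,0,0]],[1,[0,0,0.012],[0,0,0]],[1,[0,0,0.012],[0,0,0]],[1,[0,0,0],[0,0,0]],[1,[0,0,0],[0,0,0]]]'; python3 -m crank '[[1,[-0.008,0,0],[0,0,0]],[1,[-0.008,0,0],[0,0,0]],[1,[-0.008,0,0],[0,0,0]],[1,[-0.008,0,0],[0,0,0]],[1,[-0.008,0,0],[0,0,0]],[1,[-0.008,0,0],[0,0,0]],[1,[-0.008,0,0],[0,0,0]],[1,[-0.008,0,0],[0,0,0]]]';python3 -m crank '[[1,[-0.004,0,0],[0,0,0]],[1,[-0.002,0,0],[0,0,0]],[1,[0,0,0],[0,0,0]],[1,[0,0,0],[0,0,0]]]'
```

```text
time: 7.0
tool_pos: [0.5817, 0.2224, 0.0656]
ee_rot: [-3.141, 0.001, 0.991]
wrist_force: [1.1, -0.1, 0.9]
width: 0.0003
finger_force: 0.0
time: 7.8
tool_pos: [0.5473, 0.1686, 0.0671]
ee_rot: [3.141, -0.001, 0.991]
wrist_force: [2.3, 1.5, 1.9]
width: 0.0006
finger_force: 1.1
time: 8.2
tool_pos: [0.5432, 0.1639, 0.0659]
ee_rot: [-3.141, 0.002, 0.991]
wrist_force: [0.8, 0.4, -0.2]
width: 0.0008
finger_force: 0.2
```

```bash
python3 -m crank '[[1,[-0.002,0,0],[0,0,0]],[1,[-0.002,0,0],[0,0,0]],[1,[0,0,0],[0,0,0]],[1,[0,0,0],[0,0,0]]]'
```

```text
time: 8.6
tool_pos: [0.5416, 0.1614, 0.066]
ee_rot: [-3.141, -0.001, 0.992]
wrist_force: [2.5, 2.9, -2.9]
width: 0.0003
finger_force: 2.2
```

```bash
python3 -m crank '[[1,[-0.001,0,0],[0,0,0]],[1,[0,0,0],[0,0,0]],[1,[0,0,0],[0,0,0]],[1,[0.012,0,0],[0,0,0]],[1,[0,0,-0.03],[0,0,0]],[1,[-0.02,0,-0.045],[0,0,0]],[1,[-0.03,0,-0.045],[0,0,0]],[1,[-0.03,0,0],[0,0,0]]]'; python3 -m crank '[[1,[0,0,0],[0,0,0]],[1,[0,0,0],[0,0,0]],[1,[0,0,0],[0,0,0]]]'; python3 m.py 5
```

```text
time: 9.4
tool_pos: [0.5082, 0.1044, 0.1908]
ee_rot: [3.131, -0.006, 0.992]
wrist_force: [-0.6, -0.2, 0.6]
width: 0.0004
finger_force: 0.0
time: 9.7
tool_pos: [0.5049, 0.1053, 0.182]
ee_rot: [-3.14, 0.002, 0.992]
wrist_force: [-0.1, 0.7, -0.3]
width: 0.0004
finger_force: 0.0
top 16895 ((0.5508798360824585, 0.17472748458385468), (0.16084635257720947, 0.11086374521255493), 56.751041412353516)
0.05 131 [0.52337399 0.15120672 0.05397379] ((0.5475992560386658, 0.17073315382003784), (0.1413625180721283, 0.09310229122638702), 57.24740219116211)
0.07 87 [0.53114125 0.15089566 0.0741113 ] ((0.5345476865768433, 0.14975138008594513), (0.009015464223921299, 0.04294690862298012), 56.82319641113281)
9.75 [0.50493336 0.10542233 0.18188724] [-3.13974467e+00  1.68016397e-03  9.91943243e-01] [-1.26776131 -0.13429068 -0.40078802] 0.00044843621675754103
```

View pics/w5.png

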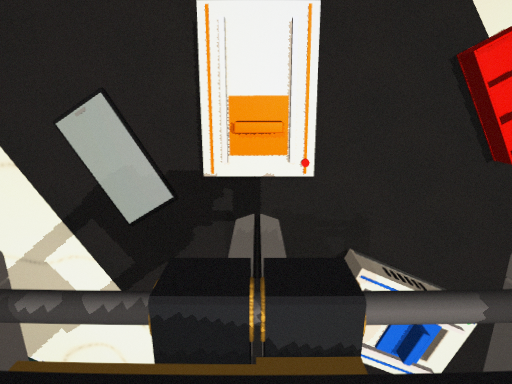

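The wrist view shows the guard at (258,126), shut over the well. Its ridge measures −29.8 mm along the box, so travel is about 0, the box has not moved, and nothing touches the robot.

```bash
python3 -c "
from bench import robot; print(robot.close_job())"
```

```text
the job is handed in; nothing more can be done
None
```

The orange guard was pushed fully open, the red key was held fully down for over half a second and let up, and the guard was pushed fully shut again; my last measurements show the orange box unmoved, and the job is handed in (no verdict was returned).

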